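Hold the dial gauge on the scribed pad of the angle block

TASK

Lift the dial gauge out of its stand and set its tip on the round pad of the sloping angle block, inside the small ring scribed round the pad's centre, with the gauge square to the sloping face and its sprung plunger pressed in gently to about half its travel, never all the way. Keep the gauge off the square and the oblong pad and do not disturb the tin, the tape measure or the spirit level. Finish while still holding the gauge steady like that: do not let go of it or put it down.

Things in the scene. Friction and masses are not known exactly. Their poses are not given: they have to be found in the camera images.
- gauge: Loose dial gauge, 0.14-0.22 kg, upright in its stand. Origin at the tip with plunger out, z from tip to lug; dial faces -x. Along z, mm: ball tip radius 4 on a 5 mm rod 0-23, stem dia 12 23-75, flange dia 28 74-81, round dial case (dia 48, 18 thick along x) 78-126, square lug 20 x 20 (sides along x, y) 126-180. Its tip clears the stand once lifted 75 mm or more straight up.
- gauge_lug (a point): Point on the gauge's axis in the middle of the lug, 153 mm above the tip: a place to grip it. Axes as the gauge.
- gauge_tip (a point): The foremost point of the gauge's ball tip; it moves with the plunger. Axes as the gauge.
- plunger (a joint): Travel of the gauge's sprung plunger, m: 0 fully out, 0.012 fully in. Pressing takes 1.5 N to start, 3.3 N at 0.006 and 5.1 N at 0.012, where it meets a hard stop.
- stand: Fixed black stand, foot 70 x 80 mm, top plate 48 x 68 mm with its top 85 mm above the bench and an upright 16 mm hole in the middle; the gauge's stem hangs in the hole and its flange rests on the plate. Origin at the centre of the underside, z up.
- angle_block: Fixed grey angle block, foot 115 x 180 mm. Origin at the centre of the underside, z up. Its aluminium table, 96 x 156 mm (156 along y), slopes at 20 degrees, low edge towards -x, high edge towards +x; its centre is 55 mm above the origin. Three steel pads stand 6 mm proud of it in a row along y, 45 mm apart, in any order.
- round_pad_top (a point): Centre of the top of the round pad (diameter 28 mm), a dark dot with a thin scribed ring of radius 6 mm round it. z is square to the sloping face and points out of it; y runs along the row of pads; x up the slope. The pad is fixed.
- round_pad: The round steel pad, diameter 28 mm. Origin on the sloping table's surface under its centre, 6 mm below its top; z vertical.
- square_pad: Fixed square steel pad 26 x 26 mm, 6 mm proud. Origin on the sloping surface at its centre; z vertical. Not to be touched.
- oblong_pad: Fixed oblong steel pad 38 x 12 mm (the 38 up the slope), 6 mm proud. Origin on the sloping surface at its centre; z vertical. Not to be touched.
- ribbed_tin: Grey ribbed open tin, diameter 71, 102 mm high, loose bystander. Origin at the centre of its underside.
- tape_measure: Yellow and black tape measure 58 x 73 x 31 mm, loose bystander. Origin at the centre of its underside.
- pocket_level: Small dark spirit level 20 x 72 x 36 mm, loose bystander. Origin at the centre of its underside.
Mind the look-alikes: they are no part of the job. Of the things like the gauge, leave any that is blue; of the rest the larger one is meant.

How it is judged:
By the outcome, as a careful person would: the job done as asked, in the order asked, and still so for the second after the job is handed in, while the arm keeps its last pose, push and grip.
It also fails if it takes over 40 s, if anything falls off the work surface, if the arm or the gripper's body presses on something with over 40 N, if the wrist force passes 120 N, or if a joint passes its speed limit or range.

ROBOT

A 6-joint arm with a two-finger parallel gripper is mounted at the origin on a cart in front of the work surface, level with it; the furniture and walls round the work are solid. World frame = base frame: x ahead of the robot, y to its left, z up, the work surface at z = 0. Lengths are in m, angles in degrees, forces in N, time in s.
With the tool pointing down it reaches from about 0.375 to 0.925 m from the base axis. Payload 5.7 kg.
Tool frame: the origin (TCP) lies at the very end of the fingers, on their centre line; the grasp point (between the pads) lies 19 mm behind it (bot.pinch_z is the distance from the TCP to the grasp point, in m); z points along the fingers, y is the line along which they close (so a half turn about z gives the same grasp; the last joint's range is limited). The gripper opens to 88 mm and grips with 3 to 60 N. Pads are 20 mm wide; open, the fingers measure 115 mm over their backs; the gripper's body (75 mm by 178 mm) begins 61 mm behind the grasp point.
Start: joints at [70.353, 20.558, 86.54, -0, 72.909, -6.595], TCP at [0.135, 0.584, 0.223] pointing down, gripper open.
Joint ranges: [-170.27, 170.27], [-57.76, 135], [12.27, 136.19], [-55.21, 235.2], [11.17, 155.16], [-170.74, 170.74]. Speed limits (degrees/s): [136.94, 136.94, 180, 180, 180, 180].

INTERFACE

Orientations are given as a 3x3 rotation matrix whose columns are the frame's x, y, z axes.
In Python, from station import bot, eyes, ticket gives the robot as it stands.
- The arm moves only by the shell command python3 -m pendant 'ROWS' [FORCE]. ROWS is a JSON object whose one key "deltas" holds a list of rows, each a list of 5 numbers: the shift along the world's x, y, z in m, then the turn about the world's z in rad, then the finger opening in m, from 0 to 0.0878. In form: {"deltas": [[dx, dy, dz, turn, claw], ...]}. A call has 1 to 10 rows; each row is the pose to reach, as a shift and turn from the pose commanded when the call began; what a row does not reach only later rows make up. A row lasts 1/10 s, in which the tool goes at most 50 mm and 8.59 degrees, less where a joint would pass 70% of its speed; a pose out of reach is approached as far as the arm can. A call with a gripper value outside its range is refused whole. The fingers move at their own pace and stop on an object; FORCE is the grip in N (left out, the last holds). Time passes only in rows, so rows that repeat a pose let the fingers close. It gives the time, the measured TCP pose, the force, the opening and the grip force at its end, in the units of the state.
- bot.state(): the state, without advancing time (a new reading comes with each control period).
- eyes.grab_frame(name): name is "scene" or "top" or "wrist"; returns a dict with "pixels" (420x560x3 uint8, blue, green, red), "fx", "fy", "cx", "cy" (pixels), "world_from_camera" (4x4, takes a point from camera to world coordinates); the wrist camera has in their place "T_tool_cam" (4x4, takes a point from camera to tool coordinates, whose origin is the TCP and whose axes are the flange's). Camera axes: x right, y down, z forward; pixel columns grow to the right and rows downward; lengths in m; the calibration is good to about 2 mm. A picture is of the moment at which its call begins: read the wrist's pose just before it. There is no depth.
- ticket.hand_in(): hands the job in; it is judged then, once.
The state is a dict: "time_s": time; "joints": joint angles; "joint_velocities": joint speeds; "effort": joint torques, N m; "ee_pos": TCP position; "tool_rot": TCP orientation; "contact_force": force on the tool from outside, world axes, zero at the start; "wrist_torque": the same for the moment, N m; "finger_gap": finger opening in m; "finger_force": force on a finger pad.
Only numpy, scipy, OpenCV 4.12 (cv2) and the standard library are available. Lean on these libraries where they do the work, as an engineer would, in place of code of your own. Each camera call takes 0.05 s, during which the arm holds its last target. There are 200 camera calls.

## Working session

There is one attempt and no reset: what is moved stays moved. The work goes in short steps, Python scripts to look and compute and a shell command to move; the robot and the scene stay as the last step left them, time stands still between calls to the robot, and variables do not carry over. Pictures are saved under pics/ and viewed, at most 10 in all, crops included, and the job is handed in when it is done.

```bash
mkdir -p pics; python3 - <<'E'
from station import bot,eyes
import cv2,numpy as np
np.set_printoptions(precision=4,suppress=True)
s=bot.state();print(s['ee_pos'],s['tool_rot'],s['time_s'])
for n in['scene','top','wrist']:
    f=eyes.grab_frame(n);cv2.imwrite(f'pics/{n}0.png',f['pixels']);print(n,f['fx'],f['fy'],f['cx'],f['cy']);print(f.get('world_from_camera',f.get('T_tool_cam')))
E
```

```text
[0.1353 0.5838 0.2218] [[-0.9742  0.2258 -0.0006]
 [ 0.2258  0.9742 -0.0017]
 [ 0.0002 -0.0018 -1.    ]] 0.0
scene 511.4905060968902 511.4905060968902 282.78684371773954 216.9876269000313
[[-0.7073 -0.2683  0.654  -0.0588]
 [-0.7068  0.2836 -0.6481  0.4393]
 [-0.0116 -0.9206 -0.3902  0.4876]
 [ 0.      0.      0.      1.    ]]
top 486.11194786227037 486.11194786227037 280.6876253333548 209.35745581470394
[[-0.0123 -0.9936  0.112   0.4159]
 [-0.9996  0.0095 -0.0254 -0.1605]
 [ 0.0241 -0.1123 -0.9934  1.2477]
 [ 0.      0.      0.      1.    ]]
wrist 319.8672091475941 319.8672091475941 278.6744571938365 214.8923308206028
[[ 0.0002 -0.9532 -0.3024  0.0837]
 [ 1.      0.0003 -0.0001  0.0002]
 [ 0.0002 -0.3024  0.9532 -0.1615]
 [ 0.      0.      0.      1.    ]]
```

View pics/scene0.png

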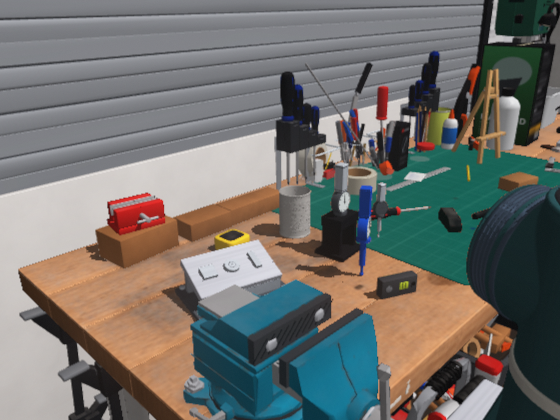

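View pics/top0.png

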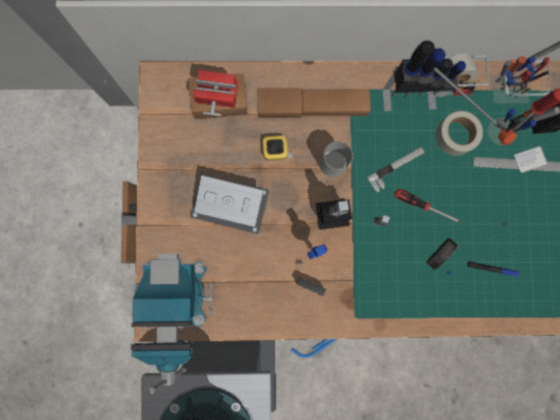

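```bash
python3 - <<'E'
import cv2,numpy as np
t=cv2.imread('pics/top0.png');s=cv2.imread('pics/scene0.png')
R=lambda i:cv2.resize(i,(400,300),interpolation=cv2.INTER_CUBIC)
a=np.hstack([R(t[170:236,186:274]),R(t[190:235,310:370])])
b=np.hstack([R(s[235:310,175:285]),R(s[155:275,310:470])])
cv2.imwrite('pics/c1.png',np.vstack([a,b]))
E
```

```text
(no output)
```

View pics/c1.png

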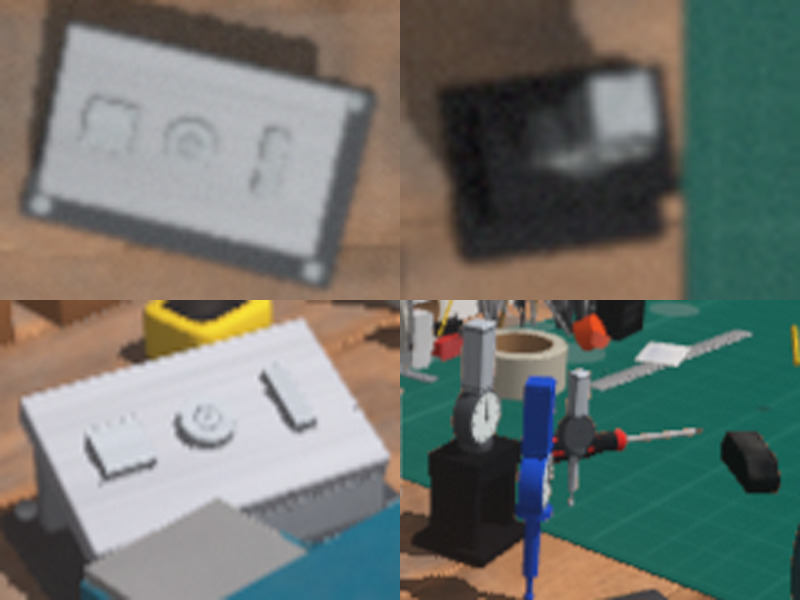

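```bash
cat > h.py <<'E'
import numpy as np,cv2
from station import bot,eyes
np.set_printoptions(precision=4,suppress=True)
def cal(n):
    f=eyes.grab_frame(n)
    if n=='wrist':
        s=bot.state();T=np.eye(4);T[:3,:3]=s['tool_rot'];T[:3,3]=s['ee_pos'];f['world_from_camera']=T@np.array(f['T_tool_cam'])
    return f
def ray(f,u,v):
    T=np.array(f['world_from_camera']);d=T[:3,:3]@[(u-f['cx'])/f['fx'],(v-f['cy'])/f['fy'],1]
    return T[:3,3],d/np.linalg.norm(d)
def plane(f,u,v,z):
    o,d=ray(f,u,v);return o+d*(z-o[2])/d[2]
def tri(*rs):
    A=sum(np.eye(3)-np.outer(d,d) for o,d in rs);b=sum((np.eye(3)-np.outer(d,d))@o for o,d in rs)
    x=np.linalg.solve(A,b);return x,max(np.linalg.norm((np.eye(3)-np.outer(d,d))@(x-o)) for o,d in rs)
def proj(f,P):
    p=np.linalg.inv(f['world_from_camera'])@np.append(P,1);return p[:2]/p[2]*[f['fx'],f['fy']]+[f['cx'],f['cy']]
E
python3 - <<'E'
from h import *
t=cal('top');s=cal('scene')
T=lambda x,y:ray(t,186+x*.22-.39,170+y*.22-.39)
S=lambda x,y:ray(s,175+x*.275-.36,235+(y-300)*.25-.36)
for n,a,b in[('TL',(70,25),(22,402)),('TR',(347,87),(305,320)),('BR',(318,257),(388,460)),('BL',(42,195),(100,555)),('round',(190,140),(207,417)),('sq',(109,127),(120,445)),('obl',(270,160),(290,395))]:
    print(n,*tri(T(*a),S(*b)))
print('lug top',*tri(ray(t,343,205.6),ray(s,341.8,164.8)),plane(t,343,205.6,.191))
for p in[(585,80),(645,75),(660,130),(600,140)]:print(plane(t,310+(p[0]-400)*.15-.4,190+p[1]*.15-.4,.191))
for n,p in[('blue top',(317,251)),('level',(310,285)),('tin',(336,158)),('tape',(275,147))]:print(n,plane(t,*p,.1))
E
```

```text
TL [0.6357 0.0043 0.0687] 0.0007012486251014743
TR [ 0.5995 -0.146   0.0688] 0.0009057017206091656
BR [ 0.5133 -0.1262  0.0342] 0.002919643221659015
BL [0.5479 0.0244 0.0373] 0.0020324591186467677
round [ 0.5738 -0.0596  0.0595] 0.0006823420608041879
sq [ 0.5821 -0.0149  0.0599] 0.002015211645059711
obl [ 0.5624 -0.103   0.0582] 0.00028426444255022986
lug top [ 0.5433 -0.3242  0.1884] 0.0012110904114902912 [ 0.5421 -0.3245  0.191 ]
[ 0.5511 -0.3123  0.191 ]
[ 0.5525 -0.3322  0.191 ]
[ 0.5342 -0.3367  0.191 ]
[ 0.5311 -0.3168  0.191 ]
blue top [ 0.4457 -0.2743  0.1   ]
level [ 0.3667 -0.2562  0.1   ]
tin [ 0.6687 -0.3248  0.1   ]
tape [ 0.6968 -0.178   0.1   ]
```

```bash
python3 -m pendant '{"deltas":[[0.04,-0.03,0.05,0,0.0878],[0.07,-0.06,0.1,0,0.0878],[0.1,-0.1,0.14,0,0.0878],[0.14,-0.13,0.14,0,0.0878],[0.18,-0.16,0.14,0,0.0878],[0.21,-0.2,0.14,0,0.0878],[0.25,-0.23,0.14,0,0.0878],[0.28,-0.26,0.14,0,0.0878],[0.315,-0.3,0.14,0,0.0878],[0.325,-0.34,0.14,0,0.0878]]}'; python3 - <<'E'
from h import *
t=cal('top');s=cal('scene')
print(tri(ray(t,321,249),ray(s,365,187)))
E
```

```text
time_s: 1.25
ee_pos: [0.4517, 0.2641, 0.3624]
tool_rot: [[-0.974, 0.226, 0.001], [0.226, 0.974, 0.0], [-0.001, 0.001, -1.0]]
contact_force: [0.3, 0.1, 0.2]
finger_gap: 0.088
finger_force: 0.0
(array([ 0.4492, -0.2745,  0.178 ]), np.float64(0.001576278858484431))
```

```bash
python3 -m pendant '{"deltas":[[0.01,-0.045,-0.01,0,0.0878],[0.02,-0.085,-0.02,0,0.0878],[0.03,-0.125,-0.04,0,0.0878],[0.045,-0.165,-0.06,0,0.0878],[0.06,-0.205,-0.08,0,0.0878],[0.075,-0.245,-0.09,0,0.0878],[0.09,-0.28,-0.1,0,0.0878],[0.09,-0.3,-0.11,0,0.0878],[0.09,-0.3,-0.11,0,0.0878],[0.09,-0.3,-0.11,0,0.0878]]}'; python3 - <<'E'
from h import *
f=cal('wrist');np.save('pics/wpad.npy',f['world_from_camera']);cv2.imwrite('pics/wpad.png',f['pixels'])
print(proj(f,np.array([.5738,-.0596,.0606])))
E
```

```text
time_s: 2.35
ee_pos: [0.5393, -0.0338, 0.2524]
tool_rot: [[-0.974, 0.227, -0.001], [0.227, 0.974, 0.001], [0.001, 0.001, -1.0]]
contact_force: [0.5, -0.1, -0.3]
finger_gap: 0.0877
finger_force: 0.0
[263.1731 223.7309]
```

View pics/wpad.png

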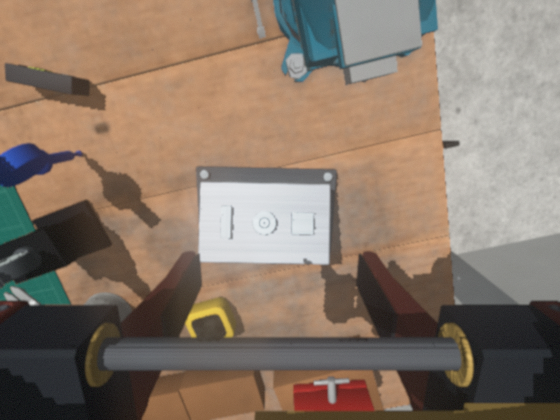

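```bash
python3 -m pendant '{"deltas":[[0,-0.04,0.03,0.1,0.0878],[0,-0.08,0.04,0.2,0.0878],[-0.01,-0.12,0.04,0.35,0.0878],[-0.01,-0.16,0.04,0.35,0.0878],[-0.01,-0.2,0.04,0.35,0.0878],[-0.01,-0.24,0.04,0.35,0.0878],[-0.01,-0.268,0.04,0.35,0.0878],[-0.01,-0.268,0.04,0.35,0.0878],[-0.01,-0.268,0.04,0.35,0.0878],[-0.01,-0.268,0.04,0.35,0.0878]]}'; python3 - <<'E'
from h import *
f=cal('wrist');np.save('pics/wg.npy',f['world_from_camera']);cv2.imwrite('pics/wg.png',f['pixels'])
s=bot.state();print(s['ee_pos'],np.degrees(np.arctan2(s['tool_rot'][1][1],s['tool_rot'][0][1])))
p=cv2.imread('pics/wpad.png');c=cv2.resize(p[195:250,225:300],(600,440),interpolation=cv2.INTER_CUBIC)
g=cv2.resize(f['pixels'][120:330,140:420],(600,450),interpolation=cv2.INTER_CUBIC)
cv2.imwrite('pics/c2.png',cv2.resize(np.vstack([c,g]),(400,593)))
cv2.imwrite('pics/c2.png',np.hstack([cv2.resize(c,(400,293)),cv2.resize(g,(400,293))]))
E
```

```text
time_s: 3.4
ee_pos: [0.53, -0.3005, 0.2929]
tool_rot: [[-0.992, -0.124, 0.0], [-0.124, 0.992, 0.001], [-0.0, 0.001, -1.0]]
contact_force: [-0.5, 0.3, -0.2]
finger_gap: 0.088
finger_force: 0.0
[ 0.53   -0.3005  0.2929] 97.11813560970809
```

View pics/c2.png

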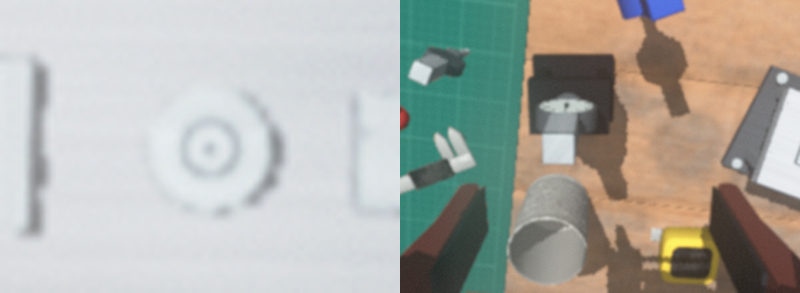

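```bash
python3 - <<'E'
from h import *
f=cal('wrist')
g=cv2.cvtColor(f['pixels'],cv2.COLOR_BGR2GRAY);m=(g>150).astype('uint8');m[:205]=0;m[245:]=0;m[:,:225]=0;m[:,275:]=0
c=max(cv2.findContours(m,0,2)[0],key=cv2.contourArea);r=cv2.minAreaRect(c);print(r)
P=plane(f,*r[0],.191);s=bot.state();print('lug',P,s['ee_pos'],P-s['ee_pos'])
b=cv2.boxPoints(r);q=[plane(f,*x,.191) for x in b];print([np.degrees(np.arctan2(*(q[(i+1)%4]-q[i])[1::-1])) for i in range(4)],[np.linalg.norm(q[(i+1)%4]-q[i]) for i in range(4)])
f['world_from_camera']=np.load('pics/wpad.npy');t=cal('top');sc=cal('scene')
print('pad',plane(f,264,222.6,.0606),tri(ray(f,264,222.6),ray(t,186+190*.22-.4,170+140*.22-.4),ray(sc,175+207*.275-.4,235+117*.25-.4)))
a,b=plane(f,200,182.5,.038),plane(f,331,183.5,.038);print(np.degrees(np.arctan2(*(b-a)[1::-1])))
a,b=plane(f,200.5,261,.071),plane(f,330,264.5,.071);print(np.degrees(np.arctan2(*(b-a)[1::-1])))
E
```

```text
((249.5, 224.5), (39.0, 49.0), 90.0)
lug [ 0.5418 -0.3247  0.191 ] [ 0.5299 -0.3007  0.2929] [ 0.0118 -0.0239 -0.1019]
[np.float64(97.12893252101091), np.float64(6.8751282964362534), np.float64(-82.87086755054531), np.float64(-175.7785550153103)] [np.float64(0.0419267876906519), np.float64(0.03605395251575887), np.float64(0.04359820725665156), np.float64(0.03610022139262635)]
pad [ 0.5727 -0.0583  0.0606] (array([ 0.5734, -0.0591,  0.0596]), np.float64(0.0009828791431153938))
76.53124779058476
75.26301564599713
```

```bash
python3 -m pendant '{"deltas":[[0.012,-0.024,0,0,0.0878],[0.012,-0.024,-0.04,0,0.0878],[0.012,-0.024,-0.08,0,0.0878],[0.012,-0.024,-0.12,0,0.07],[0.012,-0.024,-0.148,0,0.06],[0.012,-0.024,-0.148,0,0.05],[0.012,-0.024,-0.148,0,0.03],[0.012,-0.024,-0.148,0,0.03],[0.012,-0.024,-0.148,0,0.03]]}' 10;  python3 -m pendant '{"deltas":[[0,0,0,0,0.01],[0,0,0,0,0.01],[0,0,0,0,0.01],[0,0,0,0,0.01],[0,0,0,0,0.01]]}' 10
```

```text
time_s: 4.5
ee_pos: [0.543, -0.3274, 0.1468]
tool_rot: [[-0.993, -0.122, 0.003], [-0.122, 0.993, -0.003], [-0.003, -0.003, -1.0]]
contact_force: [-0.7, -1.3, 0.5]
finger_gap: 0.0434
finger_force: 0.0
time_s: 5.0
ee_pos: [0.5418, -0.3263, 0.145]
tool_rot: [[-0.993, -0.122, 0.0], [-0.122, 0.993, 0.0], [-0.0, 0.0, -1.0]]
contact_force: [-0.8, 2.3, 5.2]
finger_gap: 0.0199
finger_force: 10.0
```

```bash
python3 -m pendant '{"deltas":[[0,0,0.01,0,0.01],[0,0,0.02,0,0.01],[0,0,0.03,0,0.01],[0,0,0.046,0,0.01],[0,0,0.046,0,0.01],[0,0,0.046,0,0.01],[0,0,0.046,0,0.01]]}' 10; python3 - <<'E'
from h import *
for n in['scene','wrist']:cv2.imwrite(f'pics/{n}L.png',cal(n)['pixels'])
s=cv2.imread('pics/sceneL.png')[110:280,250:470];cv2.imwrite('pics/c3.png',cv2.resize(s,(770,595),interpolation=cv2.INTER_CUBIC))
E
```

```text
time_s: 5.7
ee_pos: [0.5415, -0.3264, 0.1901]
tool_rot: [[-0.993, -0.122, -0.0], [-0.122, 0.993, 0.0], [0.0, 0.0, -1.0]]
contact_force: [-0.2, 0.9, -1.5]
finger_gap: 0.0198
finger_force: 10.0
```

View pics/c3.png

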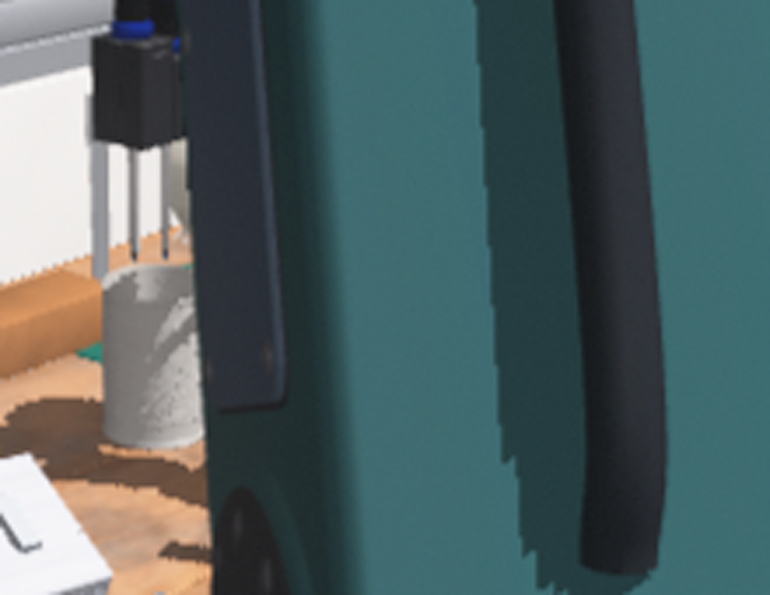

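```bash
python3 -m pendant '{"deltas":[[-0.006,-0.001,0,0,0.01],[-0.0128,-0.0016,-0.0005,0,0.01],[-0.018,-0.0022,-0.001,0,0.01],[-0.0235,-0.0029,-0.002,0,0.01],[-0.029,-0.0035,-0.003,0,0.01],[-0.0342,-0.0042,-0.0043,0,0.01],[-0.0395,-0.0048,-0.0058,0,0.01],[-0.0445,-0.0055,-0.0075,0,0.01],[-0.0445,-0.0055,-0.0075,0,0.01],[-0.0445,-0.0055,-0.0075,0,0.01]]}' 5; python3 - <<'E'
from h import *
w=cv2.imread('pics/wristL.png');f=cal('wrist');v=f['pixels'];cv2.imwrite('pics/wT.png',v)
cv2.imwrite('pics/c4.png',np.hstack([w[:,80:480],v[:,80:480]]))
print(bot.state()['ee_pos'])
E
```

```text
time_s: 6.8
ee_pos: [0.4967, -0.3321, 0.1829]
tool_rot: [[-0.993, -0.122, -0.001], [-0.122, 0.993, 0.0], [0.001, 0.0, -1.0]]
contact_force: [-0.2, 1.0, -0.7]
finger_gap: 0.0198
finger_force: 5.0
[ 0.4969 -0.3321  0.183 ]
```

View pics/c4.png

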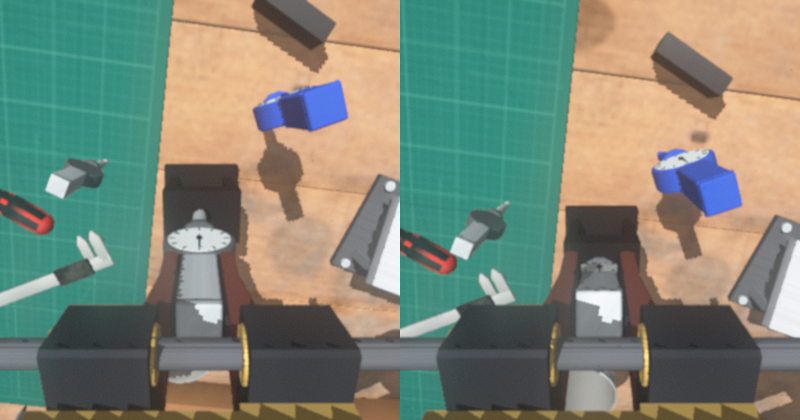

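```bash
python3 -m pendant '{"deltas":[[0,0,0,0,0.01],[0,0,0,0,0.01],[-0.004,0,0.012,0,0.01],[-0.01,-0.001,0.03,0,0.01],[-0.018,-0.002,0.055,0,0.01],[-0.018,-0.002,0.09,0,0.01],[-0.01,-0.002,0.13,0,0.01],[0,0,0.167,0,0.01],[0,0,0.167,0,0.01]]}' 50; python3 -m pendant '{"deltas":[[0,0.03,0,-0.1,0.01],[0,0.07,0,-0.2,0.01],[0.005,0.11,0,-0.3,0.01],[0.01,0.15,0,-0.356,0.01],[0.015,0.19,0,-0.356,0.01],[0.015,0.23,0,-0.356,0.01],[0.015,0.265,0,-0.356,0.01],[0.015,0.287,-0.02,-0.356,0.01],[0.015,0.287,-0.04,-0.356,0.01],[0.015,0.287,-0.04,-0.356,0.01]]}'; python3 - <<'E'
from h import *
f=cal('wrist');s=cal('scene');t=cal('top')
for n,g in zip(['wH','sH','tH'],[f,s,t]):cv2.imwrite(f'pics/{n}.png',g['pixels'])
print(bot.state()['ee_pos'])
np.save('pics/wH.npy',f['world_from_camera'])
R=lambda i:cv2.resize(i,(400,300),interpolation=cv2.INTER_CUBIC)
cv2.imwrite('pics/c5.png',np.vstack([np.hstack([R(f['pixels'][210:360,180:380]),R(s['pixels'])]),np.hstack([R(s['pixels'][180:300,170:330]),R(t['pixels'][120:270,160:360])])]))
E
```

```text
time_s: 7.75
ee_pos: [0.5006, -0.3345, 0.3577]
tool_rot: [[-0.992, -0.122, 0.011], [-0.122, 0.992, -0.009], [-0.009, -0.01, -1.0]]
contact_force: [0.6, -0.7, -1.4]
finger_gap: 0.0196
finger_force: 50.0
time_s: 8.75
ee_pos: [0.51, -0.0442, 0.3077]
tool_rot: [[-0.973, 0.23, -0.005], [0.23, 0.973, 0.0], [0.005, -0.001, -1.0]]
contact_force: [0.2, 0.5, -1.3]
finger_gap: 0.0198
finger_force: 50.0
[ 0.5125 -0.0457  0.3109]
```

View pics/c5.png

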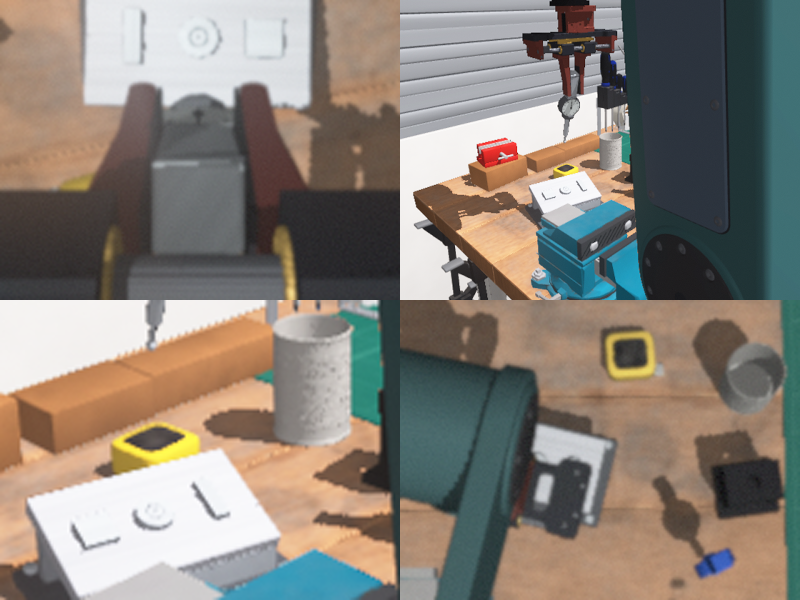

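```bash
python3 - <<'E'
from h import *
s=cv2.imread('pics/sH.png');sc=cal('scene');w=cal('wrist');w['world_from_camera']=np.load('pics/wH.npy')
st=bot.state();R=np.array(st['tool_rot']);p=np.array(st['ee_pos'])
y0,x0=85,200;c=cv2.resize(s[y0:y0+125,x0:x0+90],None,fx=4.8,fy=4.8,interpolation=cv2.INTER_CUBIC)
cv2.imwrite('pics/c6.png',c)
pin=p-R[:,2]*bot.pinch_z
print('tcp',(proj(sc,p)-[x0,y0])*4.8)
for th in(16,18,20,22,24):
    a=np.radians(th);d=R@[-np.sin(a),0,np.cos(a)]; xg=R@[np.cos(a),0,np.sin(a)]   # d: lug->tip ; xg: toward dial face
    P=lambda z,x=0,y=0:pin+d*(.153-z)+xg*x+R[:,1]*y
    print(th,'tip',(proj(sc,P(0))-[x0,y0])*4.8,'stem bot',(proj(sc,P(.023))-[x0,y0])*4.8,'dialface c',(proj(sc,P(.102,.009))-[x0,y0])*4.8,'W lugtop front',(proj(w,P(.18,.01))-[180,210])*2,'caseTop front',(proj(w,P(.126,.009))-[180,210])*2,'dial c',(proj(w,P(.102,.009))-[180,210])*2)
E
```

```text
tcp [204.9228 216.7288]
16 tip [163.577  562.5164] stem bot [168.8665 507.152 ] dialface c [201.318 315.994] W lugtop front [193.821  152.9528] caseTop front [194.8481 110.683 ] dial c [195.1382  97.5015]
18 tip [156.6935 553.7397] stem bot [162.8995 499.7602] dialface c [198.6719 314.0277] W lugtop front [193.8386 148.0495] caseTop front [194.8465 113.7242] dial c [195.1316 102.7521]
20 tip [149.9135 544.6039] stem bot [157.0165 492.0422] dialface c [196.039  311.8826] W lugtop front [193.8568 143.1988] caseTop front [194.8443 116.81  ] dial c [195.1244 108.0465]
22 tip [143.2414 535.1203] stem bot [151.2218 484.0077] dialface c [193.4222 309.562 ] W lugtop front [193.8756 138.4097] caseTop front [194.8417 119.9381] dial c [195.1164 113.3827]
24 tip [136.6811 525.3003] stem bot [145.5194 475.6666] dialface c [190.8243 307.0691] W lugtop front [193.895  133.6909] caseTop front [194.8385 123.1061] dial c [195.1078 118.759 ]
```

View pics/c6.png

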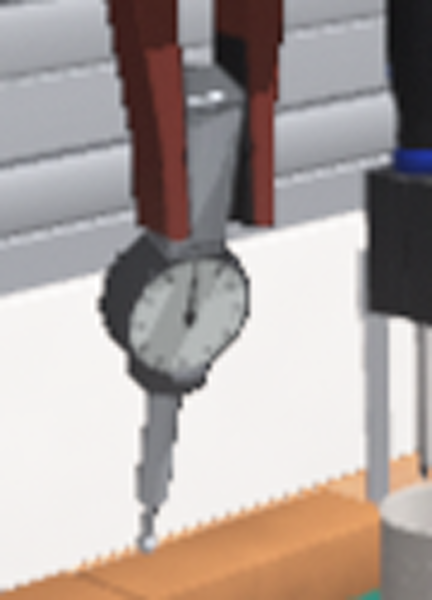

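```bash
python3 -m pendant '{"deltas":[[0,0,0,0.15,0.01],[0,0,0,0.3,0.01],[0,0,0,0.45,0.01],[0,0,0,0.6,0.01],[0,0,0,0.75,0.01],[0,0,0,0.9,0.01],[0,0,0,1.0,0.01],[0,0,0,1.0,0.01],[0,0,0,1.0,0.01],[0,0,0,1.0,0.01]]}'; cat > tilt.py <<'E'
from h import *
def mid(im,u0,v0,u1,v1):
    b=cv2.imread('pics/scene0.png').astype(int);d=np.abs(im.astype(int)-b).max(2)
    out=[]
    for v in range(v0,v1):
        u=np.where(d[v,u0:u1]>28)[0]
        out.append((v,u0+u.min() if len(u) else -1,u0+u.max() if len(u) else -1,len(u)))
    return np.array(out)
if __name__=='__main__':
    sc=cal('scene');cv2.imwrite('pics/sR.png',sc['pixels'])
    st=bot.state();R=np.array(st['tool_rot']);p=np.array(st['ee_pos']);print(p,R[:,1],proj(sc,p))
    pin=p-R[:,2]*.019
    for th in(16,18,20,22,24):
        a=np.radians(th);d=R@[-np.sin(a),0,np.cos(a)];q=[proj(sc,pin+d*(.153-z)) for z in(0,.023,.072,.102)];print(th,*q,(q[2]-q[1])[0]/(q[2]-q[1])[1],(q[3]-q[0])[0]/(q[3]-q[0])[1])
    q=proj(sc,p);m=mid(sc['pixels'],int(q[0])-45,int(q[1])-4,int(q[0])+40,int(q[1])+80);print(m.tolist())
E
python3 tilt.py
```

```text
time_s: 10.0
ee_pos: [0.5124, -0.0454, 0.3104]
tool_rot: [[-0.722, -0.692, 0.001], [-0.692, 0.722, -0.0], [-0.0, -0.001, -1.0]]
contact_force: [0.0, -0.3, -1.9]
finger_gap: 0.0199
finger_force: 50.0
[ 0.5123 -0.0453  0.3103] [-0.6921  0.7218 -0.0005] [242.6604 130.873 ]
16 [219.4214 211.0289] [222.6208 197.925 ] [229.6771 169.0237] [234.167  150.6343] -0.2441536284178685 -0.24415362841787205
18 [216.1365 210.1224] [219.8009 197.1396] [227.8807 168.5131] [233.0201 150.3041] -0.28224786968890986 -0.2822478696889079
20 [212.8767 209.1106] [217.0034 196.2628] [226.0995 167.943 ] [231.8835 149.9355] -0.32119553563949643 -0.32119553563949726
22 [209.6452 207.9943] [214.231  195.2955] [224.3358 167.3141] [230.7584 149.5289] -0.36112399560716013 -0.36112399560716
24 [206.4451 206.7741] [211.4867 194.2383] [222.5912 166.6269] [229.6462 149.0846] -0.40217203609832475 -0.40217203609832614
[[126, 197, 275, 72], [127, 197, 275, 76], [128, 197, 275, 71], [129, 197, 276, 71], [130, 197, 276, 73], [131, 197, 276, 72], [132, 197, 276, 71], [133, 197, 276, 72], [134, 197, 276, 57], [135, 197, 276, 66]
[... 855 characters left out ...]
1, 83], [177, 197, 281, 84], [178, 197, 281, 84], [179, 197, 281, 83], [180, 197, 281, 84], [181, 197, 281, 84], [182, 197, 281, 83], [183, 197, 281, 83], [184, 197, 281, 84], [185, 197, 281, 84], [186, 197, 281, 83], [187, 197, 281, 84], [188, 197, 281, 85], [189, 197, 281, 84], [190, 197, 281, 83], [191, 197, 281, 84], [192, 197, 281, 84], [193, 197, 281, 83], [194, 197, 281, 85], [195, 197, 281, 84], [196, 197, 281, 83], [197, 197, 281, 83], [198, 197, 281, 82], [199, 197, 281, 83], [200, 197, 281, 84], [201, 197, 281, 84], [202, 197, 281, 83], [203, 197, 281, 83], [204, 197, 281, 83], [205, 197, 281, 85], [206, 197, 281, 85], [207, 197, 281, 85], [208, 197, 281, 85], [209, 197, 281, 85]]
```

```bash
python3 - <<'E'
from h import *
a=cv2.imread('pics/sR.png');b=cv2.imread('pics/scene0.png');c=cv2.imread('pics/sH.png')
for v in(150,175,190,200):
    for i in(a,b,c):print(v,i[v,197:260:3].astype(int).mean(1).astype(int).tolist())
print([tuple(i[270,230]) for i in(a,b,c)],np.degrees(0),bot.state()['joints'])
E
```

```text
150 [244, 244, 244, 244, 244, 244, 244, 245, 126, 90, 99, 105, 146, 245, 245, 245, 245, 244, 244, 243, 243]
150 [206, 206, 207, 205, 205, 207, 206, 207, 208, 206, 206, 206, 207, 208, 207, 207, 208, 206, 205, 204, 203]
150 [244, 244, 244, 244, 244, 244, 244, 244, 118, 57, 110, 184, 165, 155, 60, 183, 183, 173, 83, 243, 242]
175 [244, 244, 243, 244, 244, 243, 243, 133, 133, 229, 244, 243, 243, 243, 243, 243, 243, 242, 242, 242, 242]
175 [205, 205, 206, 206, 205, 204, 203, 203, 204, 203, 205, 205, 204, 204, 203, 203, 202, 202, 202, 202, 202]
175 [244, 244, 243, 243, 244, 243, 242, 243, 243, 243, 243, 114, 130, 108, 243, 243, 242, 242, 242, 242, 242]
190 [242, 242, 241, 241, 241, 154, 161, 169, 241, 242, 241, 241, 241, 241, 241, 241, 240, 240, 230, 197, 160]
190 [201, 201, 200, 201, 202, 200, 199, 200, 201, 200, 201, 201, 200, 200, 200, 200, 199, 200, 185, 152, 118]
190 [242, 242, 241, 241, 241, 241, 240, 241, 242, 242, 241, 157, 197, 241, 242, 241, 241, 240, 231, 198, 160]
200 [240, 240, 239, 240, 240, 136, 240, 240, 231, 207, 171, 140, 142, 144, 147, 148, 150, 153, 159, 162, 163]
200 [198, 197, 198, 198, 199, 198, 199, 198, 186, 160, 129, 103, 105, 107, 109, 109, 111, 112, 117, 121, 123]
200 [240, 240, 240, 240, 240, 240, 240, 240, 232, 206, 171, 137, 142, 143, 147, 149, 151, 153, 158, 162, 163]
[(np.uint8(165), np.uint8(159), np.uint8(156)), (np.uint8(121), np.uint8(117), np.uint8(114)), (np.uint8(166), np.uint8(159), np.uint8(156))] 0.0 [ -12.7447    9.2679   89.6363   -0.0072   81.064  -146.5379]
```

```bash
cat > fit.py <<'E'
from h import *
def centers(name,rows,u0,u1):
    i=cv2.cvtColor(cv2.imread(name),cv2.COLOR_BGR2GRAY).astype(float);o=[]
    for v in rows:
        r=i[v,u0:u1];w=np.clip((np.percentile(r,80)-r)/60,0,1);w[w<.15]=0
        o.append((v,u0+(w*np.arange(u1-u0)).sum()/w.sum(),w.sum()))
    return np.array(o)
E
python3 - <<'E'
from fit import *
for n,a,b in(('sR',205,232),('sH',225,243)):
    c=centers(f'pics/{n}.png',range(164,207),a,b);print(n,[tuple(np.round(x,1).tolist()) for x in c])
    k=c[(c[:,0]>=170)&(c[:,0]<=187)];print(np.polyfit(k[:,0],k[:,1],1))
    k=c[(c[:,0]>=170)&(c[:,0]<=198)];print(np.polyfit(k[:,0],k[:,1],1))
E
```

```text
sR [(164.0, 222.4, 17.8), (165.0, 222.5, 18.0), (166.0, 222.9, 17.1), (167.0, 223.8, 15.3), (168.0, 224.3, 14.4), (169.0, 223.9, 13.6), (170.0, 222.8, 12.2), (171.0, 220.6, 8.2), (172.0, 220.6, 8.2), (173.0, 220.4, 8.6), (174.0, 220.0, 9.0), (175.0, 219.6, 8.2), (176.0, 219.4, 8.6), (177.0, 219.0, 9.0), (178.0, 218.6, 8.2), (179.0, 218.4, 8.7), (180.0, 218.0, 9.0), (181.0, 217.6, 8.2), (182.0, 217.6, 8.2), (183.0, 217.4, 8.6), (184.0, 216.9, 8.9), (185.0, 216.6, 8.2), (186.0, 216.4, 8.6), (187.0, 215.9, 8.8), (188.0, 215.6, 8.2), (189.0, 215.6, 8.2), (190.0, 215.2, 8.1), (191.0, 214.6, 8.2), (192.0, 214.6, 8.2), (193.0, 214.2, 8.1), (194.0, 213.6, 8.2), (195.0, 213.6, 8.2), (196.0, 214.0, 7.5), (197.0, 215.3, 6.7), (198.0, 219.2, 7.5), (199.0, 221.8, 9.6), (200.0, 222.9, 11.8), (201.0, 222.3, 15.2), (202.0, 221.6, 17.9), (203.0, 221.8, 18.2), (204.0, 221.5, 7.1), (205.0, 220.0, 6.4), (206.0, 217.9, 4.0)]
[ -0.3309 277.7437]
[ -0.2509 263.4621]
sH [(164.0, 234.7, 8.3), (165.0, 235.2, 13.5), (166.0, 235.2, 12.0), (167.0, 234.4, 9.7), (168.0, 233.6, 8.2), (169.0, 233.6, 8.2), (170.0, 23
[... 235 characters left out ...]
 7.6), (182.0, 231.6, 8.2), (183.0, 231.6, 8.2), (184.0, 231.6, 8.2), (185.0, 231.4, 7.7), (186.0, 231.1, 7.2), (187.0, 231.1, 7.2), (188.0, 231.1, 7.2), (189.0, 231.2, 5.9), (190.0, 231.2, 4.1), (191.0, 230.9, 3.7), (192.0, 230.5, 4.0), (193.0, 231.7, 3.8), (194.0, 234.4, 5.3), (195.0, 235.8, 7.9), (196.0, 235.8, 10.4), (197.0, 236.4, 10.0), (198.0, 236.3, 11.2), (199.0, 235.3, 4.2), (200.0, 229.6, 0.5), (201.0, 227.5, 0.7), (202.0, 226.9, 0.9), (203.0, 226.5, 0.6), (204.0, 225.0, 0.2), (205.0, nan, 0.0), (206.0, nan, 0.0)]
[ -0.1332 255.9687]
[  0.0545 222.5577]fit.py:6: RuntimeWarning: invalid value encountered in scalar divide
  o.append((v,u0+(w*np.arange(u1-u0)).sum()/w.sum(),w.sum()))
```

```bash
python3 - <<'E'
from fit import *
i=cv2.cvtColor(cv2.imread('pics/sR.png'),cv2.COLOR_BGR2GRAY)
print('cols 200-221');
for v in range(192,216):print(v,i[v,200:222].tolist())
i=cv2.cvtColor(cv2.imread('pics/sH.png'),cv2.COLOR_BGR2GRAY)
print('H cols 224-238');
for v in range(186,204):print(v,i[v,224:239].tolist())
E
```

```text
cols 200-221
192 [242, 241, 242, 241, 242, 241, 242, 242, 241, 242, 241, 181, 134, 146, 158, 164, 171, 169, 148, 230, 242, 242]
193 [241, 241, 241, 242, 242, 242, 242, 242, 242, 241, 218, 153, 138, 150, 160, 166, 171, 168, 198, 236, 242, 242]
194 [241, 241, 241, 242, 241, 241, 241, 241, 242, 241, 172, 125, 142, 153, 160, 168, 171, 164, 232, 242, 242, 242]
195 [241, 241, 241, 241, 241, 241, 241, 241, 241, 241, 181, 134, 146, 156, 164, 170, 169, 147, 229, 242, 242, 241]
196 [241, 241, 241, 241, 241, 241, 241, 241, 241, 241, 225, 156, 146, 159, 166, 170, 166, 128, 228, 241, 241, 241]
197 [240, 241, 241, 241, 241, 241, 241, 241, 241, 241, 241, 221, 165, 152, 158, 154, 137, 188, 235, 241, 241, 241]
198 [241, 241, 241, 241, 241, 241, 241, 241, 241, 241, 241, 218, 158, 137, 127, 191, 204, 235, 241, 241, 241, 241]
199 [240, 240, 241, 241, 241, 241, 240, 241, 241, 241, 241, 175, 131, 132, 184, 235, 241, 241, 241, 241, 241, 241]
200 [240, 240, 240, 240, 241, 240, 241, 241, 241, 241, 241, 183, 135, 128, 228, 241, 241, 241, 241, 241, 221, 233]
201 [240, 240, 240, 240, 240, 240, 240, 241, 241, 24
[... 2426 characters left out ...]
 242, 242, 181, 129, 130, 229, 242, 242, 222, 236, 233, 193]
196 [241, 242, 242, 242, 220, 155, 129, 157, 210, 236, 232, 191, 212, 193, 176]
197 [241, 242, 242, 242, 177, 128, 181, 213, 207, 217, 192, 176, 174, 154, 144]
198 [241, 242, 221, 234, 181, 135, 192, 215, 198, 179, 156, 147, 148, 149, 148]
199 [234, 232, 189, 212, 172, 138, 147, 167, 156, 149, 150, 150, 151, 151, 151]
200 [212, 193, 175, 177, 158, 146, 141, 150, 151, 150, 152, 151, 152, 154, 154]
201 [178, 156, 148, 148, 147, 148, 150, 150, 152, 154, 155, 155, 156, 157, 157]
202 [148, 149, 149, 150, 150, 150, 152, 153, 154, 155, 156, 157, 156, 159, 160]
203 [150, 152, 152, 152, 152, 154, 153, 155, 156, 157, 157, 157, 157, 160, 161]
```

```bash
python3 - <<'E'
from h import *
sc=cal('scene')
def hit(u,v,p,R):
    o,d=ray(sc,u,v);n=R[:,1];q=o+d*((p-o)@n)/(d@n);return R.T@(q-p)
def Ry(yx,yy):return np.array([[-yy,yx,0],[yx,yy,0],[0,0,-1.]])
pR=np.array([.5123,-.0453,.3103]);pH=np.array([.5125,-.0457,.3109])
print('R ball',hit(211.2,205.7,pR,Ry(-.6921,.7218)),'R stem',hit(217.7,182,pR,Ry(-.6921,.7218)))
print('H ball',hit(230.3,197.1,pH,Ry(.23,.973)),'H stem',hit(231.8,182,pH,Ry(.23,.973)))
a=np.radians(19.3);print('nominal ball',[-.149*np.sin(a),0,-.019+.149*np.cos(a)])
print('scene pad proj',proj(sc,np.array([.5730,-.0590,.0602])),'seen 231.5,263.9')
E
```

```text
R ball [-0.0546  0.      0.1189] R stem [-0.0419 -0.      0.0796]
H ball [-0.0557  0.      0.1231] H stem [-0.0469 -0.      0.0941]
nominal ball [np.float64(-0.04924664451427024), 0, np.float64(0.12162634178590116)]
scene pad proj [231.9628 263.8298] seen 231.5,263.9
```

```bash
python3 -m pendant '{"deltas":[[0,0,0,-0.15,0.01],[0,0,0,-0.3,0.01],[0,0,0,-0.45,0.01],[0,0,-0.02,-0.6,0.01],[0,0,-0.04,-0.75,0.01],[0,0,-0.06,-0.9,0.01],[0.001,0.0005,-0.08,-1.0,0.01],[0.001,0.0005,-0.1,-1.0,0.01],[0.001,0.0005,-0.111,-1.0,0.01],[0.001,0.0005,-0.111,-1.0,0.01]]}'; python3 -m pendant '{"deltas":[[0,0,0,0,0.01],[0,0,0,0,0.01]]}'; python3 - <<'E'
from h import *
sc=cal('scene');i=sc['pixels'];cv2.imwrite('pics/sP.png',i)
s=bot.state();p=np.array(s['ee_pos']);R=np.array(s['tool_rot']);print(p,R[:,1])
print('pred tip',proj(sc,p+R@[-.0565,0,.1248]))
cv2.imwrite('pics/c7.png',cv2.resize(i[150:285,170:330],(710,600),interpolation=cv2.INTER_CUBIC))
E
```

```text
time_s: 11.1
ee_pos: [0.512, -0.0443, 0.1977]
tool_rot: [[-0.973, 0.232, -0.003], [0.232, 0.973, 0.001], [0.003, -0.0, -1.0]]
contact_force: [-1.5, 0.2, -1.7]
finger_gap: 0.02
finger_force: 50.0
time_s: 11.3
ee_pos: [0.514, -0.0448, 0.2001]
tool_rot: [[-0.973, 0.232, 0.002], [0.232, 0.973, -0.001], [-0.002, -0.0, -1.0]]
contact_force: [-0.6, -0.3, -2.2]
finger_gap: 0.0197
finger_force: 50.0
[ 0.514  -0.0448  0.2001] [ 0.2316  0.9728 -0.0001]
pred tip [232.442  257.0214]
```

View pics/c7.png

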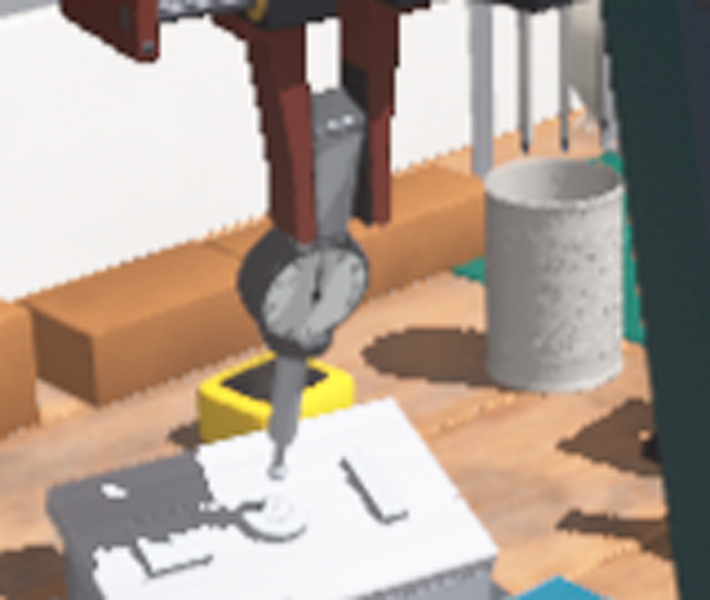

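```bash
python3 - <<'E'
from h import *
sc=cal('scene');s=bot.state();p=np.array(s['ee_pos']);R=np.array(s['tool_rot']);tip=p+R@[-.0565,0,.1248]
for th in(16,17,18,19,20,21):
    a=np.radians(th);d=R@[np.sin(a),0,-np.cos(a)];x=R@[np.cos(a),0,np.sin(a)]
    q=[(proj(sc,tip+d*z+x*o)-[170,150])*4.44 for z,o in((0,0),(.004,0),(.023,0),(.0775,0),(.102,.009),(.18,0))];print(th,*q)
E
python3 -m pendant '{"deltas":[[0.001,0,-0.004,0,0.01],[0.002,-0.001,-0.008,0,0.01],[0.003,-0.001,-0.0113,0,0.01],[0.003,-0.001,-0.0113,0,0.01],[0.003,-0.001,-0.0113,0,0.01],[0.003,-0.001,-0.0113,0,0.01]]}'
```

```text
16 [277.4674 475.5637] [278.2415 467.9473] [281.9756 431.2086] [293.2373 320.4074] [309.6857 281.6516] [316.9238  87.3615]
17 [277.4674 475.5637] [278.3203 468.0583] [282.4356 431.8448] [294.8592 322.521 ] [311.8579 284.7913] [321.0489  92.0591]
18 [277.4674 475.5637] [278.3988 468.1717] [282.8943 432.4949] [296.4787 324.6881] [314.0243 288.0018] [325.1798  96.914 ]
19 [277.4674 475.5637] [278.4771 468.2874] [283.3517 433.1588] [298.0954 326.9082] [316.184  291.2821] [329.315  101.9254]
20 [277.4674 475.5637] [278.555  468.4052] [283.8074 433.8361] [299.7087 329.1806] [318.336  294.6313] [333.4525 107.0922]
21 [277.4674 475.5637] [278.6327 468.5253] [284.2615 434.5268] [301.3178 331.5047] [320.4797 298.0484] [337.5907 112.4134]
time_s: 12.0
ee_pos: [0.5162, -0.0456, 0.1878]
tool_rot: [[-0.973, 0.232, -0.0], [0.232, 0.973, -0.0], [0.0, -0.0, -1.0]]
contact_force: [1.2, 0.1, -1.6]
finger_gap: 0.0198
finger_force: 50.0
```

```bash
for k in 1; do :; done
python3 -m pendant '{"deltas":[[0.0007,0,-0.0019,0,0.01],[0.0007,0,-0.0019,0,0.01],[0.0007,0,-0.0019,0,0.01]]}' | sed -n '2p;4p'
python3 -m pendant '{"deltas":[[0.0007,0,-0.0019,0,0.01],[0.0007,0,-0.0019,0,0.01],[0.0007,0,-0.0019,0,0.01]]}'| sed -n '2p;4p'
python3 -m pendant '{"deltas":[[0.0007,0,-0.0019,0,0.01],[0.0007,0,-0.0019,0,0.01],[0.0007,0,-0.0019,0,0.01]]}'| sed -n '2p;4p'
python3 - <<'E'
from h import *
print(np.mean([(cal('top'),bot.state()['contact_force'])[1] for _ in range(4)],0),bot.state()['ee_pos'])
E
```

```text
ee_pos: [0.5168, -0.0456, 0.1858]
contact_force: [0.4, 0.3, -2.0]
ee_pos: [0.5175, -0.0456, 0.184]
contact_force: [-0.3, -0.8, 0.2]
ee_pos: [0.5183, -0.0457, 0.1821]
contact_force: [-1.6, -0.9, 1.2]
[-1.1179 -0.5848  0.3569] [ 0.5182 -0.0457  0.1821]
```

```bash
python3 -m pendant '{"deltas":[[0.0005,0,-0.0014,0,0.01],[0.001,-0.0002,-0.0028,0,0.01],[0.001,-0.0002,-0.0028,0,0.01],[0.001,-0.0002,-0.0028,0,0.01]]}'| sed -n '2p;4p'
python3 - <<'E'
from h import *
F=[]
for _ in range(16):
    f=cal('scene');F.append(bot.state()['contact_force'])
print(np.mean(F,0),np.std(F,0)/4,np.mean(F,0)@[-.333,.079,.94],bot.state()['ee_pos'],bot.state()['time_s'],bot.state()['wrist_torque'])
i=f['pixels'];cv2.imwrite('pics/sF.png',i);g=cv2.cvtColor(i,cv2.COLOR_BGR2GRAY)
s=bot.state();tip=np.array(s['ee_pos'])+np.array(s['tool_rot'])@[-.0565,0,.1248];print(tip,proj(f,tip))
for v in range(244,272):print(v,g[v,220:246].tolist())
E
```

```text
ee_pos: [0.5193, -0.0459, 0.1792]
contact_force: [-2.1, -1.6, 2.0]
[-1.3841 -1.1772  1.5222] [0.1221 0.1427 0.1354] 1.7987303131079164 [ 0.5192 -0.0458  0.1793] 14.3 [-0.4839  0.3362 -0.1281]
[ 0.5742 -0.0589  0.0545] [231.6518 266.4996]
244 [131, 132, 133, 134, 135, 135, 138, 150, 167, 187, 192, 149, 128, 132, 131, 130, 125, 115, 231, 243, 240, 243, 249, 249, 248, 248]
245 [131, 131, 132, 133, 134, 134, 136, 145, 152, 175, 173, 139, 127, 131, 132, 129, 123, 136, 240, 250, 249, 248, 248, 248, 248, 249]
246 [131, 130, 132, 132, 133, 134, 135, 142, 147, 188, 190, 144, 128, 132, 132, 129, 121, 165, 240, 248, 249, 249, 249, 249, 249, 249]
247 [130, 130, 131, 133, 136, 159, 192, 230, 231, 236, 202, 141, 129, 132, 131, 128, 134, 193, 244, 249, 249, 249, 249, 248, 248, 247]
248 [132, 155, 190, 227, 229, 232, 241, 249, 249, 248, 204, 134, 129, 132, 129, 126, 145, 220, 246, 248, 248, 248, 247, 247, 246, 246]
249 [229, 232, 241, 249, 249, 248, 248, 248, 249, 248, 206, 136, 130, 132, 131, 133, 150, 227, 245, 246, 246, 246, 246, 246, 246, 247]
250 [249, 249, 248, 248, 248, 248, 249, 249, 249, 24
[... 2217 characters left out ...]
 248, 248, 248, 248, 248]
267 [126, 125, 126, 126, 122, 124, 220, 226, 219, 241, 240, 239, 238, 232, 243, 247, 247, 248, 239, 242, 247, 248, 248, 248, 248, 248]
268 [125, 125, 126, 126, 124, 122, 157, 213, 237, 245, 246, 246, 247, 247, 247, 248, 247, 236, 200, 236, 247, 248, 248, 248, 248, 248]
269 [201, 221, 222, 221, 162, 124, 125, 142, 184, 220, 229, 235, 240, 242, 241, 230, 220, 184, 188, 241, 248, 247, 247, 247, 248, 247]
270 [236, 247, 247, 247, 233, 164, 126, 128, 130, 149, 159, 178, 192, 198, 195, 161, 148, 196, 232, 245, 247, 247, 247, 247, 247, 247]
271 [243, 247, 247, 247, 247, 232, 218, 162, 183, 156, 133, 133, 132, 133, 168, 182, 216, 238, 245, 247, 247, 247, 247, 247, 247, 247]
```

```bash
python3 - <<'E'
from h import *
f=cal('scene');n=np.array([-.333,.079,.94]);c=np.array([.573,-.059,.0602])
def h(u,v):
    o,d=ray(f,u,v);q=o+d*((c-o)@n)/(d@n)-c;xs=np.array([.914,-.217,.342]);ys=np.array([.232,.973,0]);return np.array([q@xs,q@ys])*1e3
for p in[(231.5,263.9),(232,264),(231.8,264.5),(230.5,265.5),(231,265.2)]:print(p,h(*p))
g=cv2.cvtColor(cv2.imread('pics/scene0.png'),0 or cv2.COLOR_BGR2GRAY)
for v in range(256,274):print(v,g[v,222:243].tolist())
E
```

```text
(231.5, 263.9) [0.1375 0.8421]
(232, 264) [-0.3976  0.12  ]
(231.8, 264.5) [-1.3689  0.9842]
(230.5, 265.5) [-2.7384  4.1924]
(231, 265.2) [-2.3976  3.05  ]
256 [213, 214, 215, 214, 215, 215, 214, 213, 213, 212, 212, 213, 214, 215, 216, 216, 218, 218, 218, 218, 219]
257 [214, 213, 213, 212, 213, 211, 212, 212, 212, 214, 215, 216, 217, 218, 217, 218, 217, 218, 217, 217, 216]
258 [211, 210, 210, 211, 213, 213, 213, 213, 214, 215, 217, 216, 217, 216, 216, 216, 215, 215, 215, 215, 215]
259 [212, 212, 213, 213, 211, 214, 215, 213, 215, 216, 215, 214, 215, 216, 215, 215, 214, 213, 213, 214, 214]
260 [213, 215, 216, 213, 211, 215, 216, 215, 215, 215, 215, 214, 215, 215, 214, 214, 214, 214, 214, 214, 215]
261 [214, 215, 213, 213, 215, 215, 216, 190, 196, 202, 193, 201, 211, 213, 215, 214, 215, 215, 215, 216, 217]
262 [215, 214, 210, 215, 215, 215, 204, 159, 188, 201, 192, 201, 202, 210, 215, 216, 216, 216, 216, 215, 216]
263 [214, 182, 178, 206, 213, 213, 183, 183, 208, 196, 188, 208, 207, 196, 210, 216, 216, 216, 215, 214, 215]
264 [213, 139, 133, 197, 214, 214, 171, 198, 214, 187, 187, 209
[... 324 characters left out ...]
, 182, 202, 211, 211, 214, 194, 201, 212, 215, 216]
268 [212, 140, 90, 88, 115, 162, 192, 206, 209, 209, 211, 213, 212, 214, 212, 189, 151, 188, 212, 215, 215]
269 [212, 184, 119, 89, 89, 104, 137, 169, 177, 188, 197, 200, 198, 180, 168, 136, 142, 199, 215, 213, 213]
270 [213, 213, 185, 119, 91, 91, 93, 109, 117, 131, 143, 147, 146, 119, 108, 146, 183, 208, 213, 213, 212]
271 [213, 213, 214, 183, 168, 119, 136, 114, 97, 95, 97, 97, 124, 136, 163, 194, 209, 212, 212, 213, 212]
272 [212, 212, 211, 210, 211, 182, 190, 178, 167, 167, 168, 169, 183, 189, 206, 212, 212, 213, 212, 212, 212]
273 [210, 210, 210, 209, 210, 209, 210, 210, 210, 210, 210, 211, 211, 211, 212, 211, 210, 212, 211, 211, 212]
```

```bash
python3 -c "
from station import bot,ticket
s=bot.state();print(s['time_s'],s['ee_pos'],s['finger_force']);print(ticket.hand_in())"
```

```text
14.35 [ 0.51927655 -0.04583699  0.17925875] 49.97866630554199
the job is handed in; nothing more can be done
None
```

I handed the job in at 14.4 s with the gauge still gripped at 50 N. By my measurements, its tip is about 1–3 mm from the round pad's centre (the ring is 6 mm), its axis is within about 1–1.5° of square to the sloping face, and the plunger is in about 6 of its 12 mm; the hand-in returned no verdict.

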